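# Kit the shuttle carrier for the next laptop-assembly station

### The arm

A 7-joint arm with a two-finger parallel gripper is mounted at the origin on the work surface. World frame = base frame: x ahead of the robot, y to its left, z up, the work surface at z = 0. Lengths are in m, angles in rad, forces in N, time in s.
With the tool pointing down it reaches from about 0.375 to 0.925 m from the base axis. Payload 3.1 kg.
Tool frame: the origin (TCP) lies between the finger pads; the fingertips stand 19 mm ahead of it and the grasp point (between the pads) is the TCP; z points along the fingers, y is the line along which they close (so a half turn about z gives the same grasp; the last joint's range is limited). The gripper opens to 85 mm and grips with 20 to 120 N. Pads are 22 mm wide; open, the fingers measure 114 mm over their backs; the gripper's body (76 mm by 85 mm) begins 54 mm behind the grasp point. The pads swing forward as they close: fully open they stand 13 mm farther back than shut.
Start: joints at [1.131, 0.383, 0.044, 1.598, -0.018, 1.161, -0.05], TCP at [0.218, -0.612, 0.25] pointing down, gripper open.
Joint ranges: [-2.61, 2.61], [-0.41, 2.15], [-1.48, 1.57], [0, 2.5], [-1.57, 4.71], [0.05, 1.97], [-2.85, 2.85]. Speed limits (rad/s): [2.79, 2.79, 3.14, 3.14, 3.14, 3.14, 3.14].

### API

Orientations are given as a unit quaternion [x, y, z, w].
In Python, from bench import move_ptp, movel, move_j, move_gripper, pause, inverse_kinematics, read_camera, camera_params, MotionError, sign_off, look_for, tip_of, read_time_s, read_qpos, read_joint_vel, read_effort, read_eef_pos, read_tcp_rot, read_ft_force, read_ft_torque, read_finger_gap, read_grasp_force gives the robot as it stands. Calls block until the motion is done:
- move_ptp(position, orientation): joint-space move of the TCP to a pose.
- movel(position, orientation=None, speed=0.15): straight line of the TCP; orientation=None keeps the orientation; speed is the mean speed in m/s.
- move_j(angles): joint-space move.
- move_gripper(opening, effort=None): finger opening in m; effort is the grip in N (None keeps the last); returns when the fingers have stopped.
- pause(seconds).
- inverse_kinematics(position, orientation): joint angles nearest the present ones, or None.
- read_camera(name): name is "scene" or "top" or "wrist"; returns the picture (420x560x3 uint8, red, green, blue); there is no depth.
- camera_params(name): a dict with "K" (3x3 intrinsics, pixels), "dist_coeffs" ([k1, k2, p1, p2, k3] as OpenCV has them; the pictures are not rectified), "camera_from_world" (4x4, takes a point from world to camera coordinates). Camera axes: x right, y down, z forward; pixel columns grow to the right and rows downward; lengths in m; the calibration is good to about 2 mm. A picture is of the moment at which its call begins: read the wrist's pose just before it. camera_params takes no time and is no camera call; for the wrist camera it gives the pose at the moment of the call.
A pose or a line that the arm cannot do raises MotionError and nothing moves.
- sign_off(): hands the job in; it is judged then, once.
Trained networks look in the newest picture that a camera, given by its name, has taken for a name from the list of things; names that differ only in an ending like _2 or _b are one class to them, and where a whole thing is asked for, a point or a joint stands for the part that bears it (a point fixed in the world has none). Each returns a list of dicts, best first, with "confidence" (0 to 1); they miss things now and then, are a little off and sometimes report something else, mostly with a low value. They report only what shows in the picture. A call takes as long as a camera call. They do not tell look-alikes from the thing itself.
- look_for(camera, name): "at" ([column, row] in pixels, amid what is visible of it).
- tip_of(camera, name): "at" ([column, row] in pixels: a listed point, or the origin of a listed thing).
Readings, each from a call of its own:
- read_time_s(): time.
- read_qpos(): joint angles.
- read_joint_vel(): joint speeds.
- read_effort(): joint torques, N m.
- read_eef_pos(): TCP position.
- read_tcp_rot(): TCP orientation.
- read_ft_force(): force on the tool from outside, world axes, zero at the start.
- read_ft_torque(): the same for the moment, N m.
- read_finger_gap(): finger opening in m.
- read_grasp_force(): force on a finger pad.
Only numpy, scipy, OpenCV 4.12 (cv2) and the standard library are available. Lean on these libraries where they do the work, as an engineer would, in place of code of your own. Each camera call takes 0.05 s, during which the arm holds its last target. There are 200 camera calls.

### The job

Fetch the carrier back along its rail until it is fully home against the yellow loading stop. Then load it there: stand every screwdriver from the slanted rack tip-down in a cell of its own in the blue holder, and carry the parts tray, level and with its modules still in it, down into the white pocket so that it sits flat. Only when everything is aboard, push the carrier fully home against the green stop of the next station, and leave the bottle, mouse and scanner where they are.

Things in the scene. Friction and masses are not known exactly. Their poses are not given: they have to be found in the camera images.
- driver0: Yellow precision screwdriver, 150 mm long, 60 g, round. Origin at the blade tip; its z axis runs along the driver from tip to butt. Steel blade 6 mm thick over the first 35 mm, then a smooth round handle 16 mm thick from 35 to 150 mm. Starts tip-down in a bay of the slanted rack, leaning 35 deg from vertical. May be absent.
- driver1: Red precision screwdriver, 150 mm long, 60 g, round. Origin at the blade tip; its z axis runs along the driver from tip to butt. Steel blade 6 mm thick over the first 35 mm, then a smooth round handle 16 mm thick from 35 to 150 mm. Starts tip-down in a bay of the slanted rack, leaning 35 deg from vertical. May be absent.
- driver2: Green precision screwdriver, 150 mm long, 60 g, round. Origin at the blade tip; its z axis runs along the driver from tip to butt. Steel blade 6 mm thick over the first 35 mm, then a smooth round handle 16 mm thick from 35 to 150 mm. Starts tip-down in a bay of the slanted rack, leaning 35 deg from vertical. May be absent.
- driver3: Orange precision screwdriver, 150 mm long, 60 g, round. Origin at the blade tip; its z axis runs along the driver from tip to butt. Steel blade 6 mm thick over the first 35 mm, then a smooth round handle 16 mm thick from 35 to 150 mm. Starts tip-down in a bay of the slanted rack, leaning 35 deg from vertical. May be absent.
- rack: Fixed slanted rack, clear back board, blue dividers, 210 mm wide; four bays at y = -72, -24, 24, 72 mm. Origin: middle of its underside; driver tips stand at x = 0, 22 mm up. Drivers lean 35 deg from vertical, butt towards rack +x (away from the robot). The board backs their lowest 95 mm, dividers reach 75 mm along them; the top 55 mm are free all round, 32 mm between neighbours; butts 145 mm up.
- carrier (a joint): Travel of the aluminium carrier (deck 190 mm across x 250 mm along the rail, top 40 mm above the table): 0 m at the loading stop (yellow block), 0.14 m at the next-station stop (green block), both hard stops that the deck then touches. Grows as it moves along -y of its points (to the robot's right). Slides stiffly (about 4 N) and stays where left.
- tab (a point): Centre of the top edge of the red upright tab on the carrier's loading end, by which it is moved: a plate 12 mm thick in y, 50 mm wide in x, rising 64 mm above the deck to 104 mm above the table. Axes of all carrier points: x across the rail, away from the robot; y along the rail, from green end to yellow end; z up.
- row (a point): Middle of the row of four cells in the blue holder on the carrier's far side, at the cells' floor (40 mm above the table). The row runs along y; holder 205 mm long, 35 mm wide, 80 mm tall above the deck, so its rim is 120 mm above the table. Axes as tab.
- pocket (a point): Centre of the tray pocket on the carrier's near side, on its floor (40 mm above the table): 101 mm in x by 146 mm in y, white floor, black lip 8 mm high and 5 mm thick. Axes as tab. The red tab stands 125 mm from here along +y, the holder row 100 mm away along +x.
- tray: Black open parts tray, 85 (x) by 130 (y) by 30 mm high, walls 4 mm, about 300 g with contents. Origin: centre of its underside. An orange upright lift bar crosses its middle along x: 10 mm thick in y, 77 mm long, top 70 mm above the underside. Starts on the table between rack and carrier, long side pointing roughly away from the robot.
- module0: Green memory module 62 x 30 x 8 mm, 25 g, lying loose in the tray on one side of the lift bar. Origin at the centre of its underside.
- module1: Green memory module like module0, on the other side of the lift bar.
- bottle: White closed bottle with red cap, 52 mm wide, 140 mm tall, bystander. Origin at the centre of its underside.
- mouse: Black computer mouse, 36 mm high, bystander. Origin on its underside.
- scanner: White hand barcode scanner lying down, 160 mm long, bystander. Origin on its underside, mid-grip.
- cell0 (a point): Centre of the floor of cell 0 of the holder: a square well 23 mm wide and 80 mm deep, open at the top; cells are 50 mm apart along y. A driver standing in it shows its upper 70 mm above the rim. Axes as tab.
- cell1 (a point): Centre of the floor of cell 1 of the holder: a square well 23 mm wide and 80 mm deep, open at the top; cells are 50 mm apart along y. A driver standing in it shows its upper 70 mm above the rim. Axes as tab.
- cell2 (a point): Centre of the floor of cell 2 of the holder: a square well 23 mm wide and 80 mm deep, open at the top; cells are 50 mm apart along y. A driver standing in it shows its upper 70 mm above the rim. Axes as tab.
- cell3 (a point): Centre of the floor of cell 3 of the holder: a square well 23 mm wide and 80 mm deep, open at the top; cells are 50 mm apart along y. A driver standing in it shows its upper 70 mm above the rim. Axes as tab.
Things that resemble listed ones, but are neither listed nor needed, are in the scene too. Leave any pink, purple or red look-alike of the tray alone.

How it is judged:
On the way, in this order (a step that is already met when the one before it is completed fails the run):
1. the carrier is home against the yellow loading stop (value of joint carrier below 0.006 m), for 0.2 s.
2. with the carrier still at the loading stop, all drivers present stand in the holder and the tray sits in the pocket with both modules (value of joint carrier below 0.015 m and x of driver0 in the frame of row between -0.0125 and 0.0125 m and y of driver0 in the frame of row between -0.09 and 0.09 m and z of driver0 in the frame of row between -0.01 and 0.015 m and angle between each of driver0, driver1, driver2, driver3's own z axis and vertical below 0.26 rad and x of driver1 in the frame of row between -0.0125 and 0.0125 m and y of driver1 in the frame of row between -0.09 and 0.09 m and z of driver1 in the frame of row between -0.01 and 0.015 m and x of driver2 in the frame of row between -0.0125 and 0.0125 m and y of driver2 in the frame of row between -0.09 and 0.09 m and z of driver2 in the frame of row between -0.01 and 0.015 m and x of driver3 in the frame of row between -0.0125 and 0.0125 m and y of driver3 in the frame of row between -0.09 and 0.09 m and z of driver3 in the frame of row between -0.01 and 0.015 m and z of tray in the frame of pocket between -0.005 and 0.005 m and horizontal distance between tray and pocket below 0.018 m and angle between tray's own z axis and vertical below 0.05 rad and x of module0 in the frame of tray between -0.045 and 0.045 m and y of module0 in the frame of tray between -0.066 and 0.066 m and z of module0 in the frame of tray between -0.005 and 0.035 m and x of module1 in the frame of tray between -0.045 and 0.045 m and y of module1 in the frame of tray between -0.066 and 0.066 m and z of module1 in the frame of tray between -0.005 and 0.035 m), for 0.2 s.
3. the carrier is home against the green stop (value of joint carrier above 0.134 m), for 0.2 s.
At the end, for the whole second after the job is handed in: Carrier within 6 mm of the green stop; every driver present stands tip-down in a cell (tip within 15 mm of its floor, within 15 deg of upright); tray flat in the pocket (centre within 18 mm, within 3 deg of level) holding both modules; all released and at rest (value of joint carrier above 0.134 m and x of driver0 in the frame of row between -0.0125 and 0.0125 m and y of driver0 in the frame of row between -0.09 and 0.09 m and z of driver0 in the frame of row between -0.01 and 0.015 m and angle between each of driver0, driver1, driver2, driver3's own z axis and vertical below 0.26 rad and x of driver1 in the frame of row between -0.0125 and 0.0125 m and y of driver1 in the frame of row between -0.09 and 0.09 m and z of driver1 in the frame of row between -0.01 and 0.015 m and x of driver2 in the frame of row between -0.0125 and 0.0125 m and y of driver2 in the frame of row between -0.09 and 0.09 m and z of driver2 in the frame of row between -0.01 and 0.015 m and x of driver3 in the frame of row between -0.0125 and 0.0125 m and y of driver3 in the frame of row between -0.09 and 0.09 m and z of driver3 in the frame of row between -0.01 and 0.015 m and z of tray in the frame of pocket between -0.005 and 0.005 m and horizontal distance between tray and pocket below 0.018 m and angle between tray's own z axis and vertical below 0.05 rad and x of module0 in the frame of tray between -0.045 and 0.045 m and y of module0 in the frame of tray between -0.066 and 0.066 m and z of module0 in the frame of tray between -0.005 and 0.035 m and x of module1 in the frame of tray between -0.045 and 0.045 m and y of module1 in the frame of tray between -0.066 and 0.066 m and z of module1 in the frame of tray between -0.005 and 0.035 m and linear speed of each of driver0, driver1, driver2, driver3, tray below 0.03 m/s); the robot touches nothing.
It fails at once if the tray is tipped by more than 25 deg (angle between tray's own z axis and vertical above 0.44 rad).
It fails at once if the bottle is moved by more than 30 mm (distance of bottle from where it was at the start of the episode above 0.03 m).
It fails at once if the mouse is moved by more than 30 mm (distance of mouse from where it was at the start of the episode above 0.03 m).
It fails at once if the scanner is moved by more than 30 mm (distance of scanner from where it was at the start of the episode above 0.03 m).
Of driver0, driver1, driver2, driver3 only 3 to 4 are there at a start; the rules pass over those that are not, and their reading is None.
At some moment in a run one of tray may be knocked a few centimetres aside while the robot is not near it.
It also fails if it takes over 210 s, if anything falls off the work surface, if the arm or the gripper's body presses on something with over 40 N, if the wrist force passes 120 N, or if a joint passes its speed limit or range.

## Working session

There is one attempt and no reset: what is moved stays moved. The work goes in short steps, each a Python script; the robot and the scene stay as the last script left them, time stands still between calls to the robot, and variables do not carry over. Pictures are saved under pics/ and viewed, at most 14 in all, crops included, and the job is handed in when it is done.

```bash
ls; mkdir -p pics
cat > h.py <<'E'
import numpy as np, cv2
from bench import *
from scipy.spatial.transform import Rotation as R
def snap(cam,fn=None):
    im=read_camera(cam)
    if fn: cv2.imwrite('pics/'+fn,im[:,:,::-1])
    return im
def ray(cam,uv,P=None):
    P=P or camera_params(cam)
    n=cv2.undistortPoints(np.array([[uv]],float),np.array(P['K'],float),np.array(P['dist_coeffs'],float))[0,0]
    T=np.array(P['camera_from_world']);Rm,t=T[:3,:3],T[:3,3]
    return -Rm.T@t, Rm.T@np.array([n[0],n[1],1.])
def atz(cam,uv,z,P=None):
    o,d=ray(cam,uv,P); return o+d*(z-o[2])/d[2]
def tri(obs):  # [(cam,uv,P)]
    A=np.zeros((3,3));b=np.zeros(3);rs=[]
    for c,uv,P in obs:
        o,d=ray(c,uv,P);d=d/np.linalg.norm(d);M=np.eye(3)-np.outer(d,d);A+=M;b+=M@o;rs.append((o,M))
    x=np.linalg.solve(A,b); return x,[float(np.linalg.norm(M@(x-o))) for o,M in rs]
def proj(cam,p,P=None):
    P=P or camera_params(cam);T=np.array(P['camera_from_world'])
    return cv2.projectPoints(np.array([p],float).reshape(-1,1,3),cv2.Rodrigues(T[:3,:3])[0],T[:3,3],np.array(P['K'],float),np.array(P['dist_coeffs'],float))[0][:,0]
def down(yaw): # tool down, closing axis (tool y) at angle yaw from world +y
    return (R.from_euler('z',yaw)*R.from_quat([1,0,0,0])).as_quat()
E
python3 - <<'E'
from h import *
a=snap('scene','scene.png');b=snap('top','top.png')
for n in ['tab','row','pocket','tray','rack','driver0','driver1','driver2','driver3','cell0','cell3','module0','bottle','mouse','scanner','carrier']:
    print(n)
    for c in ('scene','top'):
        for f in (look_for,tip_of):
            try: print('  ',c,f.__name__,[(np.round(d['at']).tolist(),round(d['confidence'],2)) for d in f(c,n)][:4])
            except Exception as e: print(e)
for c in('scene','top'):
    P=camera_params(c);print(c,ray(c,(280,210)),np.array(P['K'])[0])
print(read_qpos(),read_tcp_rot(),read_time_s())
E
```

```text
pics
tab
   scene call [([182.0, 191.0], 0.67)]
   scene call [([224.0, 177.0], 0.92)]
   top call [([415.0, 175.0], 0.69)]
   top call [([381.0, 192.0], 0.62), ([188.0, 238.0], 0.27)]
row
   scene call [([183.0, 192.0], 0.76), ([387.0, 347.0], 0.25)]
   scene call [([168.0, 196.0], 0.59), ([367.0, 351.0], 0.4), ([187.0, 207.0], 0.19)]
   top call [([416.0, 179.0], 0.65)]
   top call []
pocket
   scene call [([180.0, 194.0], 0.77), ([368.0, 268.0], 0.35)]
   scene call [([188.0, 180.0], 0.94)]
   top call [([414.0, 176.0], 0.84), ([117.0, 160.0], 0.61)]
   top call [([422.0, 195.0], 0.77), ([381.0, 158.0], 0.34)]
tray
   scene call [([282.0, 237.0], 0.95), ([420.0, 222.0], 0.95), ([282.0, 188.0], 0.8), ([267.0, 335.0], 0.7)]
   scene call [([416.0, 229.0], 0.97), ([279.0, 192.0], 0.82), ([282.0, 245.0], 0.7), ([270.0, 343.0], 0.55)]
   top call [([335.0, 270.0], 0.88), ([276.0, 202.0], 0.81), ([204.0, 103.0], 0.8), ([167.0, 332.0], 0.56)]
   top call [([204.0, 106.0], 0.97), ([334.0, 269.0], 0.93), ([276.0, 200.0], 0.92), ([168.0, 329.0], 0.89)]
rack
   scene call [([369.0, 266.0], 0
[... 3201 characters left out ...]
0], 0.75)]
carrier
   scene call [([182.0, 188.0], 0.7)]
it knows: bottle, cell, driver, module, mouse, pocket, rack, row, scanner, tab, tray
   top call [([413.0, 180.0], 0.87)]
it knows: bottle, cell, driver, module, mouse, pocket, rack, row, scanner, tab, tray
scene (array([1.2332895 , 0.64850719, 0.87821431]), array([-0.6089599 , -0.46929658, -0.63962612])) [466.04833468   0.         286.32480821]
top (array([0.25981702, 0.08458501, 1.11362855]), array([ 0.20252219, -0.00274023, -0.9793645 ])) [464.86004766   0.         280.99050059]
[ 1.13118041  0.38291277  0.04388281  1.59789792 -0.01792542  1.16119022
 -0.04989854] [ 9.85426216e-01  1.70103416e-01  2.31983394e-05 -1.35292520e-05] 3.2
```

View pictures.

View pics/scene.png

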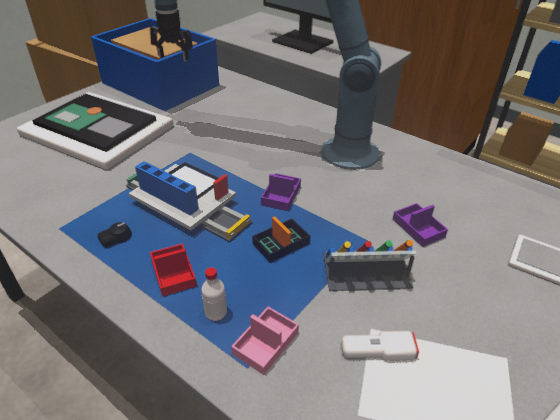

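View pics/top.png

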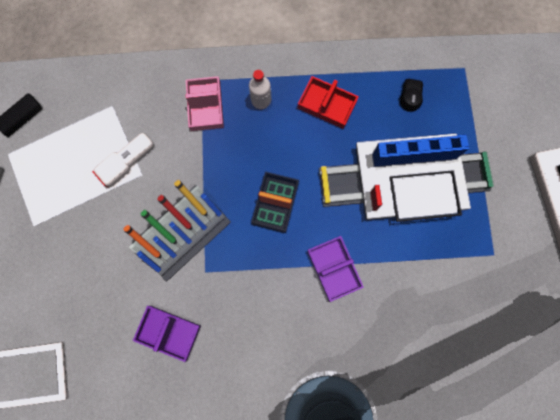

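```bash
cat > p.py <<'E'
from h import *
def blobs(im,lo,hi,amin=30):
    hsv=cv2.cvtColor(im,cv2.COLOR_RGB2HSV);m=cv2.inRange(hsv,np.array(lo),np.array(hi))
    n,l,s,c=cv2.connectedComponentsWithStats(m)
    return [(c[i].round(1),int(s[i][4]),cv2.minAreaRect(np.argwhere(l==i)[:,::-1].astype(np.float32))) for i in range(1,n) if s[i][4]>amin]
E
python3 - <<'E'
from h import *
P=camera_params('top')
def t(n,uv,z): print(n,atz('top',uv,z,P).round(3))
t('tab',(378,193),.104);t('yel',(325,183),.04);t('grn',(488,170),.04)
for u in ((391,149),(413,147),(437,145),(459,144)): t('cell',u,.12)
for u in ((368,165),(371,217),(470,208),(466,160)):t('deck',u,.04)
t('pocket',(424,195),.04);t('bar',(276,198),.07);t('tray',(276,203),0.03)
for u in ((180,184),(163,198),(145,213),(127,229)):t('butt',u,.145)
for u in ((209,224),(196,237),(181,247),(167,260)):t('tip',u,.022)
print('tri tab',tri([('top',(378,193),P),('scene',(224,177),None)]))
for a in [((181,182),'y')]: pass
q=read_qpos();C=camera_params('wrist');o,d=ray('wrist',(280,210),C);print('wristcam',o,d,read_eef_pos(),np.array(C['K'])[0])
T=np.array(C['camera_from_world']);tc=np.eye(4);tc[:3,:3]=R.from_quat(read_tcp_rot()).as_matrix();tc[:3,3]=read_eef_pos()
print((np.linalg.inv(tc)@np.linalg.inv(T)).round(4))
for p in ([.55,-.25,.5],[.45,-.2,.45],[.45,.3,.45]):
  for y in (0,1.57,-1.57): print(p,y,inverse_kinematics(p,down(y)))
E
```

```text
tab [ 0.495 -0.139  0.104]
yel [ 0.541 -0.029  0.04 ]
grn [ 0.552 -0.428  0.04 ]
cell [ 0.591 -0.176  0.12 ]
cell [ 0.593 -0.226  0.12 ]
cell [ 0.595 -0.282  0.12 ]
cell [ 0.595 -0.333  0.12 ]
deck [ 0.58  -0.137  0.04 ]
deck [ 0.453 -0.131  0.04 ]
deck [ 0.461 -0.37   0.04 ]
deck [ 0.58  -0.378  0.04 ]
pocket [ 0.499 -0.263  0.04 ]
bar [0.504 0.089 0.07 ]
tray [0.501 0.09  0.03 ]
butt [0.53  0.295 0.145]
butt [0.501 0.332 0.145]
butt [0.47  0.371 0.145]
butt [0.437 0.409 0.145]
tip [0.461 0.253 0.022]
tip [0.431 0.284 0.022]
tip [0.41  0.321 0.022]
tip [0.38  0.354 0.022]
tri tab (array([ 0.48942949, -0.13238695,  0.11142801]), [0.006252606655298772, 0.006252606655298735])
wristcam [ 0.28695715 -0.58625137  0.37360182] [-0.2777889  -0.09863632 -0.95557512] [ 0.21791812 -0.61238754  0.25026161] [316.26147944   0.         279.90971368]
[[-4.000e-04 -9.568e-01 -2.906e-01  7.380e-02]
 [ 1.000e+00 -3.000e-04 -5.000e-04 -1.500e-03]
 [ 4.000e-04 -2.906e-01  9.568e-01 -1.233e-01]
 [ 0.000e+00  0.000e+00  0.000e+00  1.000e+00]]
[0.55, -0.25, 0.5] 0 [ 0.5272753   0.20769163 -0.20839268  1.319
[... 224 characters left out ...]
655   0.01599857  1.61605908
 -2.79504526]
[0.45, -0.2, 0.45] 0 [ 0.58725534 -0.01906127 -0.24730874  1.6629325  -0.00467853  1.49714242
 -1.23046233]
[0.45, -0.2, 0.45] 1.57 [ 0.74470991 -0.0129854  -0.40223222  1.65651128 -0.00509718  1.49703145
  0.3420874 ]
[0.45, -0.2, 0.45] -1.57 [ 0.53841553 -0.02099081 -0.19939685  1.66496849 -0.00416881  1.49719982
 -2.80142834]
[0.45, 0.3, 0.45] 0 [-0.90952754  0.06132928  0.26023522  1.58397127 -0.01581274  1.4983612
 -2.21941168]
[0.45, 0.3, 0.45] 1.57 [ 0.09128175  0.13535937 -0.83239173  1.54055174  0.1001512   1.50993004
 -0.74344252]
[0.45, 0.3, 0.45] -1.57 [ 0.40315969  0.24052832 -1.24810638  1.53103171  0.22804564  1.53391469
  2.29777269]
```

```bash
cat > w.py <<'E'
from h import *
def wsnap(fn):
    P=camera_params('wrist'); im=snap('wrist',fn); return im,P
E
python3 - <<'E'
from w import *
movel([.25,-.58,.34]); move_ptp([.50,-.16,.34],down(0))
im,P=wsnap('w1.png')
for n,z in [('tab',.104),('cell0',.04),('row',.04),('pocket',.04),('tray',0),('module0',.006)]:
    print(n,[(np.round(d['at']).tolist(),round(d['confidence'],2),atz('wrist',d['at'],z,P).round(4)[:2].tolist()) for d in tip_of('wrist',n)])
move_ptp([.42,.27,.38],down(-.8))
im,P=wsnap('w2.png')
for n,z in [('driver0',.022),('rack',.0)]:
    print(n,[(np.round(d['at']).tolist(),round(d['confidence'],2),atz('wrist',d['at'],z,P).round(4)[:2].tolist()) for d in tip_of('wrist',n)])
import pickle;pickle.dump(P,open('P2.pkl','wb'))
print(read_qpos(),read_time_s())
E
```

```text
tab [([259.0, 183.0], 0.71, [0.4947, -0.1362])]
cell0 [([366.0, 91.0], 0.96, [0.6, -0.2702]), ([330.0, 93.0], 0.94, [0.5973, -0.2247]), ([409.0, 92.0], 0.66, [0.5996, -0.3253]), ([288.0, 96.0], 0.63, [0.5944, -0.1711])]
row [([351.0, 93.0], 0.84, [0.5978, -0.2506])]
pocket [([360.0, 172.0], 0.63, [0.4952, -0.2683])]
tray [([109.0, 158.0], 0.6, [0.5111, 0.0936]), ([206.0, 263.0], 0.57, [0.3405, -0.0405])]
module0 [([365.0, 94.0], 0.66, [0.5985, -0.2783]), ([115.0, 136.0], 0.63, [0.5435, 0.0775]), ([106.0, 184.0], 0.56, [0.4726, 0.1008]), ([358.0, 172.0], 0.31, [0.4896, -0.2753])]Traceback (most recent call last):
  File "<stdin>", line 6, in <module>
bench.MotionError: the arm cannot take that pose within its joint ranges
```

View pics/w1.png

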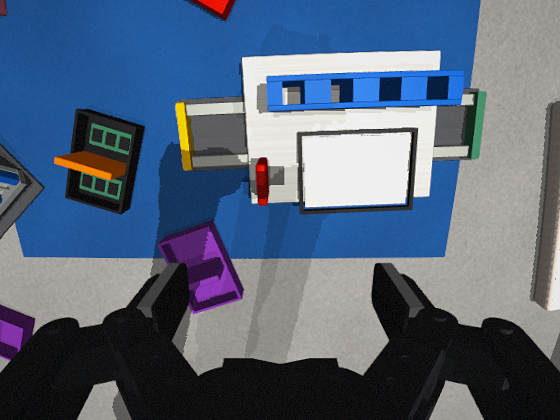

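Run:
```python
from w import *
im=cv2.imread('pics/w1.png')[:,:,::-1]
P=camera_params('wrist')
px={'lip':[(298,133),(417,128),(412,209),(302,213)],'deck':[(243,57),(440,51),(428,195),(247,205)],'holdtop':[(268,76),(462,71),(464,104),(268,109)]}
for n,z in (('lip',.048),('deck',.04),('holdtop',.12)):
    print(n,[atz('wrist',u,z,P).round(4)[:2].tolist() for u in px[n]], np.mean([atz('wrist',u,z,P)[:2] for u in px[n]],axis=0).round(4))
print('stops',atz('wrist',(190,135),.04,P)[:2],atz('wrist',(473,125),.04,P)[:2])
yaw=np.radians(2)
ex=R.from_euler('z',yaw).as_matrix()
p=np.array([.493,-.138,.16])
move_ptp(p,down(yaw)); print(read_qpos())
p[2]=.088; movel(p,speed=.1); print(read_ft_force())
move_gripper(.0,effort=40); print(read_finger_gap(),read_grasp_force(),read_ft_force())
im,P=wsnap('w3.png')
```

```text
lip [[0.5485, -0.1823], [0.5558, -0.3362], [0.4463, -0.3422], [0.4407, -0.1894]] [ 0.4978 -0.2625]
deck [[0.6408, -0.1135], [0.6503, -0.3592], [0.4643, -0.3662], [0.45, -0.113]] [ 0.5513 -0.238 ]
holdtop [[0.6098, -0.147], [0.6172, -0.3471], [0.5844, -0.3539], [0.5774, -0.1467]] [ 0.5972 -0.2487]
stops [ 0.5460886  -0.04065961] [ 0.5604999  -0.41566291]
[ 0.497821    0.25209758 -0.3402179   1.99100627  0.1057336   0.91244414
 -1.43314562]
[-0.46474606  0.71888289 -0.0528394 ]
0.011516282789038004 40.09753704071045 [-0.59809658 -1.79420761  2.6209428 ]
```

View pics/w3.png

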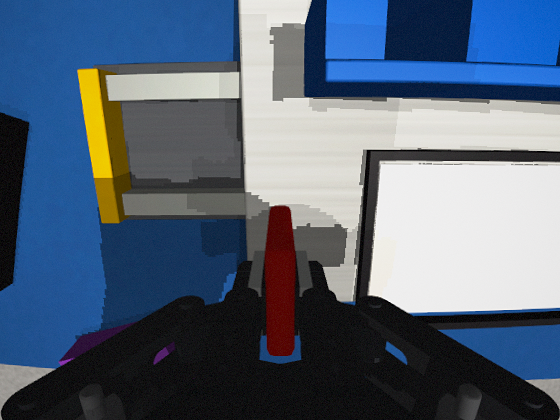

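Run:
```python
from w import *
yaw=np.radians(2.3);d=np.array([-np.sin(yaw),np.cos(yaw),0])
p0=np.array(read_eef_pos()); q=read_tcp_rot()
s=0
while s<.15:
    s+=.05 if s<.04 else .003
    movel(p0+d*s,q,speed=.06); f=np.array(read_ft_force())
    print(round(s,3),np.array(read_eef_pos()).round(4),f.round(1),round(read_finger_gap(),4))
    if abs(f@d)>22: break
im,P=wsnap('w4.png'); a=snap('top','top2.png')
```

```text
0.05 [ 0.491  -0.0881  0.0883] [-1.  -1.   1.9] 0.0109
0.053 [ 0.491  -0.0857  0.0883] [ 0.  -2.7  2.3] 0.0115
0.056 [ 0.4908 -0.0827  0.0883] [-0.  -2.7  1. ] 0.0115
0.059 [ 0.4907 -0.0795  0.0883] [ 0.1 -2.4  1.5] 0.0117
0.062 [ 0.4906 -0.0764  0.0883] [-0.3 -2.6  2.1] 0.011
0.065 [ 0.4905 -0.0734  0.0883] [-0.4 -2.8  1.7] 0.0115
0.068 [ 0.4904 -0.0704  0.0883] [-0.3 -3.   1.6] 0.0117
0.071 [ 0.4902 -0.0674  0.0883] [-0.8 -2.7  2.3] 0.0115
0.074 [ 0.4901 -0.0644  0.0883] [-1.2 -2.9  2.8] 0.0119
0.077 [ 0.49   -0.0614  0.0883] [-0.6 -3.1  1.9] 0.0116
0.08 [ 0.4899 -0.0591  0.0883] [-0.1 -4.   1.2] 0.0111
0.083 [ 0.4899 -0.0591  0.0883] [-0.4 -9.   0.9] 0.0116
0.086 [ 0.4899 -0.059   0.0883] [  2.3 -13.8  -0.7] 0.0113
0.089 [ 0.4899 -0.059   0.0883] [  1.8 -19.4  -0.9] 0.0118
0.092 [ 0.4899 -0.0589  0.0883] [  1.7 -23.2  -1. ] 0.0119
```

View pics/w4.png

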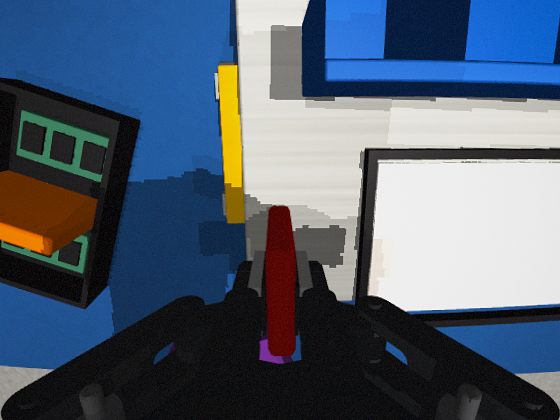

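```bash
cat >> w.py <<'E'
def ori(z,y):
    z=np.array(z,float);z/=np.linalg.norm(z);y=np.array(y,float);y-=z*(y@z);y/=np.linalg.norm(y)
    return R.from_matrix(np.c_[np.cross(y,z),y,z]).as_quat()
E
python3 - <<'E'
from w import *
move_gripper(.06); p=np.array(read_eef_pos())
movel(p+[0,0,.1],speed=.15)
move_ptp([.50,-.17,.30],down(0)); im,P=wsnap('w5.png')
import pickle;pickle.dump(P,open('P5.pkl','wb'))
for n,z in [('cell0',.04),('row',.04),('pocket',.04)]:
    print(n,[(np.round(d['at']).tolist(),round(d['confidence'],2),atz('wrist',d['at'],z,P).round(4)[:2].tolist()) for d in tip_of('wrist',n)])
ry=np.radians(38)
for tilt in (35,25,15,0):
  t=np.radians(tilt);ax=np.array([np.sin(t)*np.cos(ry),np.sin(t)*np.sin(ry),np.cos(t)])
  ad=np.radians(35);da=np.array([np.sin(ad)*np.cos(ry),np.sin(ad)*np.sin(ry),np.cos(ad)])
  for tip in ([.461,.253,.022],[.38,.354,.022]):
    for ya in (0,90,180,270):
      y=[np.cos(ry+np.radians(ya)),np.sin(ry+np.radians(ya)),0]
      q=inverse_kinematics(np.array(tip)+.125*da,ori(-ax,y))
      if q is not None: print(tilt,tip,ya,np.round(q,2))
for y in range(-180,180,30):
  q=inverse_kinematics([.42,.27,.35],down(np.radians(y))); 
  if q is not None:print(y,np.round(q,2))
E
```

```text
cell0 [([344.0, 92.0], 0.86, [0.5951, -0.2395]), ([306.0, 93.0], 0.82, [0.5945, -0.1958]), ([261.0, 94.0], 0.65, [0.5924, -0.1447])]
row [([284.0, 93.0], 0.75, [0.5937, -0.171])]
pocket [([294.0, 181.0], 0.67, [0.491, -0.1833]), ([345.0, 90.0], 0.46, [0.5975, -0.2408])]
35 [0.461, 0.253, 0.022] 0 [-0.15  0.92 -0.76  1.34  0.47  1.72 -0.29]
35 [0.461, 0.253, 0.022] 90 [ 0.06  1.18 -1.26  1.33  0.81  1.92  1.04]
35 [0.461, 0.253, 0.022] 180 [-1.04  0.9   0.7   1.4  -0.37  1.63 -2.76]
35 [0.461, 0.253, 0.022] 270 [-0.19  0.89 -0.68  1.34  0.41  1.7  -1.82]
35 [0.38, 0.354, 0.022] 0 [-0.26  0.95 -0.87  1.35  0.44  1.7  -0.49]
35 [0.38, 0.354, 0.022] 90 [-0.11  1.18 -1.26  1.35  0.72  1.86  0.87]
35 [0.38, 0.354, 0.022] 180 [-1.28  0.94  0.83  1.42 -0.54  1.69 -2.84]
35 [0.38, 0.354, 0.022] 270 [-0.28  0.93 -0.82  1.36  0.41  1.69 -2.04]
25 [0.461, 0.253, 0.022] 0 [-0.1   0.81 -0.77  1.47  0.47  1.52 -0.29]
25 [0.461, 0.253, 0.022] 90 [ 0.13  1.09 -1.26  1.46  0.82  1.73  1.05]
25 [0.461, 0.253, 0.022] 180 [-1.07  0.78  0.7   1.53 -0.38  1.44 -2.76]
25 [0.461, 0.253, 0.022] 270 [-0.14  0.
[... 1332 characters left out ...]
 0.022] 180 [-1.51  0.58  0.9   1.88 -0.55  0.96 -2.84]
0 [0.38, 0.354, 0.022] 270 [-0.01  0.66 -1.04  1.81  0.65  1.06 -2.2 ]
-180 [ 0.53  0.16 -1.27  1.78  0.16  1.32  0.8 ]
-150 [ 0.53  0.16 -1.27  1.78  0.16  1.32  1.32]
-120 [ 0.53  0.16 -1.27  1.78  0.16  1.32  1.84]
-90 [ 0.53  0.16 -1.27  1.78  0.16  1.32  2.37]
-60 [-2.2  -0.33  1.35  1.87  0.33  1.36  2.73]
-30 [ 0.12  0.07 -0.8   1.79  0.05  1.3  -2.78]
0 [ 0.14  0.07 -0.82  1.79  0.05  1.3  -2.26]
30 [ 0.17  0.07 -0.85  1.79  0.06  1.3  -1.74]
60 [ 0.2   0.08 -0.88  1.79  0.06  1.3  -1.22]
90 [ 0.2   0.08 -0.88  1.79  0.06  1.3  -0.7 ]
120 [ 0.13  0.07 -0.8   1.79  0.05  1.3  -0.17]
150 [ 0.12  0.07 -0.8   1.79  0.05  1.3   0.36]
```

View pics/w5.png

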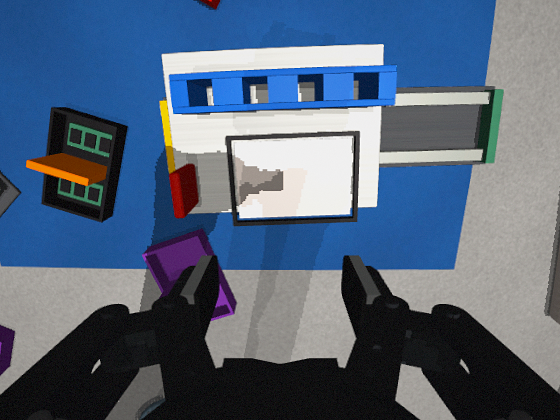

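Run:
```python
from w import *
import pickle
P=pickle.load(open('P5.pkl','rb'));im=cv2.imread('pics/w5.png')[:,:,::-1]
hsv=cv2.cvtColor(im,cv2.COLOR_RGB2HSV)
m=cv2.inRange(hsv,np.array([100,120,190]),np.array([125,255,255]));m[:,:150]=0;m[130:]=0;m[:,420:]=0
cs,hi=cv2.findContours(m,cv2.RETR_CCOMP,cv2.CHAIN_APPROX_NONE)
for c,h in zip(cs,hi[0]):
    if cv2.contourArea(c)>150:
        r=cv2.minAreaRect(c); box=cv2.boxPoints(r)
        print(h[3]>=0,np.round(r[0],1),np.round(r[1],1),round(r[2],1),atz('wrist',r[0],.12,P).round(4),'box',[atz('wrist',b,.12,P)[:2].round(4).tolist() for b in box])
move_ptp([.40,.285,.35],down(np.radians(30)))
im,P=wsnap('w6.png');pickle.dump(P,open('P6.pkl','wb'))
for n,z in [('driver0',.022),('rack',.0)]:
    print(n,[(np.round(d['at']).tolist(),round(d['confidence'],2),atz('wrist',d['at'],z,P).round(4)[:2].tolist()) for d in tip_of('wrist',n)])
```

```text
False [283.1  88.4] [ 40.1 227.5] 87.6 [ 0.5935 -0.1692  0.12  ] box [[0.6073, -0.0666], [0.6154, -0.2695], [0.581, -0.2742], [0.5725, -0.0651]]
True [202.4  92. ] [29.4 34. ] 87.5 [ 0.5907 -0.0962  0.12  ] box [[0.6028, -0.0809], [0.6037, -0.1117], [0.5784, -0.1117], [0.5774, -0.0802]]
True [254.1  89.5] [30.2 29. ] 87.3 [ 0.5926 -0.1431  0.12  ] box [[0.6048, -0.1298], [0.6059, -0.1556], [0.5801, -0.1567], [0.5789, -0.1303]]
True [310.  87.] [28. 30.] 0.0 [ 0.5948 -0.1934  0.12  ] box [[0.5818, -0.181], [0.6074, -0.1806], [0.6075, -0.2055], [0.5819, -0.2064]]
True [361.   85.5] [38. 29.] -0.0 [ 0.5964 -0.2393  0.12  ] box [[0.5837, -0.2228], [0.6085, -0.2215], [0.609, -0.2556], [0.5841, -0.2576]]
driver0 [([290.0, 143.0], 0.97, [0.4364, 0.2885]), ([327.0, 136.0], 0.91, [0.4712, 0.2486]), ([227.0, 153.0], 0.84, [0.38, 0.3596]), ([429.0, 164.0], 0.69, [0.5116, 0.0994]), ([258.0, 149.0], 0.62, [0.4067, 0.3234])]
rack [([274.0, 142.0], 0.92, [0.4244, 0.3076]), ([444.0, 152.0], 0.42, [0.5408, 0.0788])]
```

View pics/w6.png

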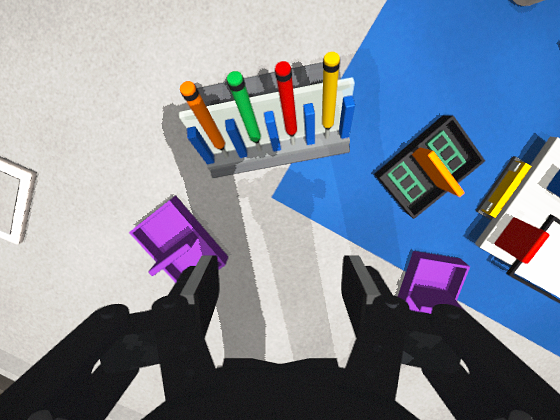

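Run:
```python
from w import *
import pickle
P=pickle.load(open('P6.pkl','rb'));Pt=camera_params('top')
b=np.array([atz('wrist',u,.145,P) for u in ((331,60),(283,68),(234,78),(187,89))])
bt=np.array([atz('top',u,.145,Pt) for u in ((180,184),(163,198),(145,213),(127,229))])
t=np.array([[.4712,.2486],[.4364,.2885],[.4067,.3234],[.38,.3596]])
print(b.round(4),bt.round(4)); 
for n,a in (('b',b),('bt',bt),('t',t)):
    k=np.array([-1.5,-.5,.5,1.5]);s=(k[:,None]*a[:,:2]).sum(0)/5;print(n,a[:,:2].mean(0).round(4),np.degrees(np.arctan2(s[1],s[0]))-90,np.hypot(*s))
d=(b[:,:2]-t);print(np.degrees(np.arctan2(d[:,1],d[:,0])),np.hypot(d[:,0],d[:,1]))
im=cv2.imread('pics/w6.png');cv2.imwrite('pics/w6c.png',cv2.resize(im[40:190,150:370],None,fx=3.6,fy=3.6,interpolation=2))
```

```text
[[0.5322 0.3033 0.145 ]
 [0.5029 0.3396 0.145 ]
 [0.4714 0.3765 0.145 ]
 [0.4397 0.4123 0.145 ]] [[0.5298 0.2948 0.145 ]
 [0.5007 0.3319 0.145 ]
 [0.47   0.3708 0.145 ]
 [0.4373 0.4094 0.145 ]]
b [0.4865 0.3579] 40.33619015399549 0.047738659463260474
bt [0.4845 0.3517] 38.83366602697424 0.04913002241763224
t [0.4236 0.305 ] 39.50247049150403 0.04768032088818194
[41.8477668  37.54566309 39.36324357 41.40548407] [0.08191912 0.08382352 0.08368882 0.07960767]
```

View pics/w6c.png

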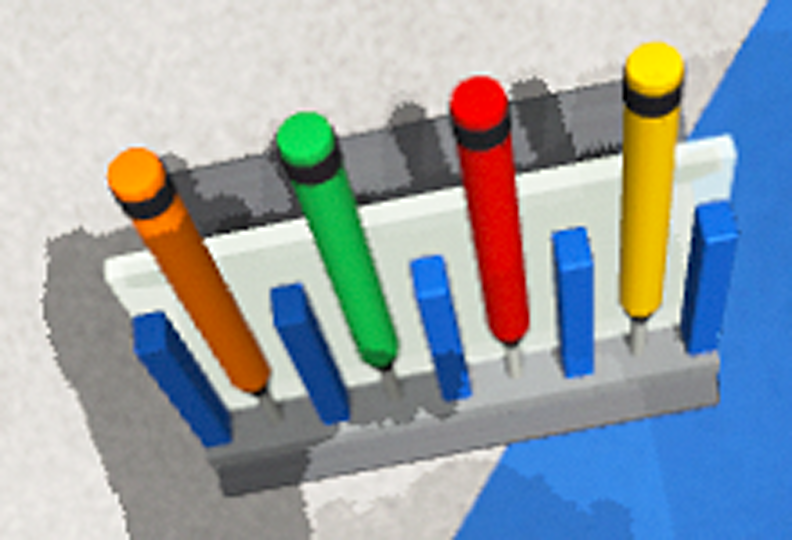

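```bash
cat > d.py <<'E'
from w import *
import pickle,sys
P6=pickle.load(open('P6.pkl','rb'))
but=[(332,59),(283.3,67.8),(235.3,77.5),(188,88.6)];tip=[(327.8,137.2),(293,143.3),(259.7,147.8),(226,154.5)]
ry=np.radians(39.8);t=np.radians(35);AX=np.array([np.sin(t)*np.cos(ry),np.sin(t)*np.sin(ry),np.cos(t)]);RY=np.array([-np.sin(ry),np.cos(ry),0])
QR=ori(-AX,-RY)
def est(i):
    B=atz('wrist',but[i],.145,P6);T=atz('wrist',tip[i],.022,P6)
    return T,B,.75*(B-.025*AX)+.25*(T+.125*AX)
YAW=np.radians(2.3);CY=np.array([-np.sin(YAW),np.cos(YAW),0]);QC=down(YAW)
ROW=np.array([.5938,-.1688,.04])
def cell(k): return ROW+CY*(.05*k)
def pick(i):
    T,B,g=est(i)
    move_gripper(.042,effort=30); move_ptp(g+AX*.12,QR); movel(g,QR,speed=.12)
    print('at',i,g.round(4),np.array(read_ft_force()).round(1))
    move_gripper(0,effort=35); print('gap',round(read_finger_gap(),4),round(read_grasp_force(),1))
    movel(g+AX*.14,QR,speed=.15); movel(g+AX*.14+[0,0,.06],QR,speed=.15)
def over(k):
    p=cell(k);p[2]=.31;move_ptp(p,QC)
def tipcheck(fn=None):
    pos=np.array(read_eef_pos());im,P=wsnap(fn)
    r=[(np.round(d['at']).tolist(),round(d['confidence'],2),atz('wrist',d['at'],pos[2]-.125,P).round(4)[:2].tolist()) for d in tip_of('wrist','driver0')]
    print('tcp',pos.round(4),'expect px',proj('wrist',pos-[0,0,.125],P).round(),r[:4])
E
python3 - <<'E'
from d import *
for i in range(4): print([x.round(4).tolist() for x in est(i)])
pick(0); over(-1.5); tipcheck('t0.png'); print(read_time_s())
E
```

```text
[[0.4698, 0.2469, 0.022], [0.5335, 0.3029, 0.145], [0.5231, 0.2935, 0.1245]]
[[0.4382, 0.2849, 0.022], [0.5032, 0.3394, 0.145], [0.4924, 0.3304, 0.1245]]
[[0.4095, 0.3225, 0.022], [0.4724, 0.3756, 0.145], [0.4622, 0.3669, 0.1245]]
[[0.3775, 0.3596, 0.022], [0.4405, 0.4115, 0.145], [0.4303, 0.4032, 0.1245]]
at 0 [0.5231 0.2935 0.1245] [ 0.  -0.3  4.2]
gap 0.0148 35.8Traceback (most recent call last):
  File "<stdin>", line 3, in <module>
  File "d.py", line 18, in pick
    movel(g+AX*.14,QR,speed=.15); movel(g+AX*.14+[0,0,.06],QR,speed=.15)
                                  ~~~~~^^^^^^^^^^^^^^^^^^^^^^^^^^^^^^^^^
bench.MotionError: the arm cannot follow that straight line within its joint ranges
```

```bash
python3 - <<'E'
s=open('d.py').read()
s=s.replace("movel(g+AX*.14+[0,0,.06],QR,speed=.15)","lift(g)")
s=s.replace("def pick(i):","""t2=np.radians(15);AX2=np.array([np.sin(t2)*np.cos(ry),np.sin(t2)*np.sin(ry),np.cos(t2)])
QR2=ori(-AX2,-RY)
def lift(g):
    for dz in (.06,.04,.02):
        try: movel(g+AX*.14+[-.03,-.025,dz],QR2,speed=.12); return
        except MotionError: print('lift',dz)
def pick(i):""")
open('d.py','w').write(s)
E
python3 - <<'E'
from d import *
lift(est(0)[2]); print(read_finger_gap()); over(-1.5); tipcheck('t0.png'); print(read_time_s())
E
```

```text
0.015068411697152796
tcp [ 0.598  -0.2409  0.3097] expect px [[282. 206.]] [([282.0, 209.0], 0.79, [0.5956, -0.2413]), ([48.0, 239.0], 0.68, [0.5592, -0.0371])]
23.8417
```

View pics/t0.png

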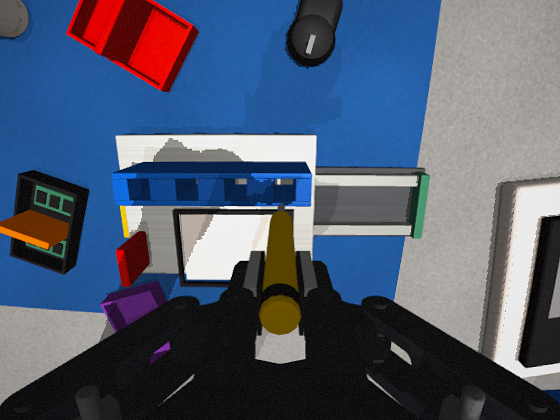

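```bash
cat >> d.py <<'E'
def insert(k,off=(0,0)):
    p=cell(k)+[off[0],off[1],0]
    for z in (.30,.27,.235,.215,.20,.19,.18,.172,.168):
        p[2]=z; movel(p,QC,speed=.1); f=np.array(read_ft_force()); e=np.array(read_eef_pos())
        print(z,(e-p).round(4),f.round(1))
        if abs(f[2])>15 or np.hypot(f[0],f[1])>15: print('STOP');return False
    return True
def release(k):
    move_gripper(.034); e=np.array(read_eef_pos());e[2]=.30;movel(e,QC,speed=.2)
E
python3 - <<'E'
from d import *
print(np.array(read_eef_pos()).round(4),cell(-1.5),np.array(read_ft_force()).round(1))
if insert(-1.5,(.001,0)): release(-1.5)
print(read_time_s())
E
```

```text
[ 0.5978 -0.2415  0.3098] [ 0.59680988 -0.24373958  0.04      ] [ 0.2  0.1 -0. ]
0.3 [-0.0004  0.0009 -0.0014] [ 0.4 -0.3 -0.5]
0.27 [-0.0003  0.0001 -0.0006] [ 0.7  0.2 -0.1]
0.235 [-0.     -0.     -0.0001] [-0.  -0.1 -0.8]
0.215 [-0.0004  0.0002 -0.0005] [ 0.2 -0.4  0.1]
0.2 [-0.0005  0.0002 -0.0007] [ 1.4 -0.4  0.2]
0.19 [-0.0005  0.0003 -0.0007] [ 0.5 -0.3 -0.3]
0.18 [-0.0007  0.0003 -0.0008] [0.  0.6 0.9]
0.172 [-0.0006  0.0002 -0.0008] [-0.2 -0.2 -0.7]
0.168 [-0.0002  0.0001 -0.0003] [-1.2  0.   0.5]
27.825
```

Run:
```python
from d import *
for i,k in ((1,-.5),(2,.5)):
    pick(i); over(k); pause(.3); tipcheck('t%d.png'%i)
    ok=insert(k,(.001,0))
    if not ok: break
    release(k)
print(read_time_s())
```

```text
at 1 [0.4924 0.3304 0.1245] [1.7 0.6 4.4]
gap 0.0153 35.7
tcp [ 0.5951 -0.193   0.3099] expect px [[282. 206.]] [([318.0, 176.0], 0.88, [0.6216, -0.2212]), ([280.0, 207.0], 0.67, [0.5941, -0.192])]
0.3 [-0.0007  0.0002 -0.0012] [ 0.3  0.1 -1. ]
0.27 [-0.0003  0.0001 -0.0005] [ 0.2 -0.2 -0.5]
0.235 [ 0. -0. -0.] [ 0.3 -0.2 -0.2]
0.215 [-0.0004  0.0001 -0.0005] [ 0.   0.3 -1.6]
0.2 [-0.0005  0.0002 -0.0007] [ 0.4  0.5 -0.8]
0.19 [-0.0005  0.0002 -0.0005] [-0.1 -0.1 -0.9]
0.18 [-0.0006  0.0003 -0.0007] [ 0.4 -0.2 -1.1]
0.172 [-0.0006  0.0002 -0.0008] [-0.1  0.1 -0.3]
0.168 [-0.0002  0.0001 -0.0003] [ 0.2 -0.4 -1. ]
at 2 [0.4622 0.3669 0.1245] [ 0.2 -0.1  3.8]
gap 0.0149 35.4
tcp [ 0.593  -0.1431  0.3099] expect px [[282. 206.]] [([365.0, 173.0], 0.87, [0.6232, -0.2084]), ([281.0, 206.0], 0.66, [0.5928, -0.1425]), ([319.0, 170.0], 0.56, [0.6239, -0.1717])]
0.3 [-0.0007  0.0002 -0.001 ] [ 0.1 -0.6 -0. ]
0.27 [-0.0003  0.0001 -0.0004] [ 0.3 -1.1 -0.5]
0.235 [ 0. -0. -0.] [ 1.1 -0.1  0.1]
0.215 [-0.0004  0.0001 -0.0004] [ 0.1 -0.   0.1]
0.2 [-0.0005  0.0002 -0.0006] [-0.8 -1.1  0.4]
0.19 [-0.0005  0.0001 -0.0004] [ 0.1  0.6 -0.1]
0.18 [-0.0006  0.0002 -0.0006] [-0.1  0.2 -1.1]
0.172 [-0.0005  0.0001 -0.0007] [-0.7 -0.1  0.8]
0.168 [-0.0002  0.0001 -0.0003] [-0.3 -0.3 -0.6]
52.1583
```

Now the fourth driver, then a fresh look at the tray.

Run:
```python
from d import *
pick(3); over(1.5); pause(.3); tipcheck('t3.png')
if insert(1.5,(.001,0)): release(1.5)
move_ptp([.45,0.0,.34],down(0)); pause(.3)
im,P=wsnap('w7.png');pickle.dump(P,open('P7.pkl','wb'))
for n,z in [('tray',0),('module0',.006),('pocket',.04)]:
    print(n,[(np.round(d['at']).tolist(),round(d['confidence'],2),atz('wrist',d['at'],z,P).round(4)[:2].tolist()) for d in tip_of('wrist',n)])
hsv=cv2.cvtColor(im,cv2.COLOR_RGB2HSV);m=cv2.inRange(hsv,np.array([8,180,100]),np.array([16,255,255]))
n,l,s,c=cv2.connectedComponentsWithStats(m)
for i in range(1,n):
    if s[i][4]>100: r=cv2.minAreaRect(np.argwhere(l==i)[:,::-1].astype(np.float32));print(s[i],r,[atz('wrist',b,.07,P)[:2].round(4).tolist() for b in cv2.boxPoints(r)])
print(read_time_s())
```

```text
at 3 [0.4303 0.4032 0.1245] [-0.6 -0.3 -1.1]
gap 0.0154 34.0
tcp [ 0.591  -0.0932  0.3099] expect px [[282. 206.]] [([358.0, 173.0], 0.96, [0.6211, -0.1527]), ([281.0, 207.0], 0.72, [0.5903, -0.0929]), ([324.0, 176.0], 0.59, [0.6176, -0.126])]
0.3 [-0.0007  0.0002 -0.0011] [ 0.7  0.1 -0.8]
0.27 [-0.0003  0.     -0.0004] [-0.1 -0.1  0. ]
0.235 [ 0.     -0.     -0.0001] [ 0.1 -0.  -0.6]
0.215 [-0.0004  0.0001 -0.0004] [-0.8 -1.2 -0.2]
0.2 [-0.0005  0.0001 -0.0005] [-0.2  0.7  0. ]
0.19 [-0.0005  0.0002 -0.0006] [ 0.1 -0.2 -1. ]
0.18 [-0.0006  0.0002 -0.0007] [ 0.6 -0.7  0.1]
0.172 [-0.0005  0.0001 -0.0006] [ 0.6 -0.2 -0.8]
0.168 [-0.0002  0.     -0.0002] [ 0.3  0.4 -1.1]
tray [([73.0, 306.0], 0.93, [0.2062, 0.3636]), ([304.0, 238.0], 0.71, [0.3344, -0.0367]), ([226.0, 125.0], 0.64, [0.5075, 0.0764])]
module0 [([219.0, 151.0], 0.88, [0.4712, 0.0871]), ([235.0, 100.0], 0.6, [0.541, 0.0614]), ([394.0, 55.0], 0.23, [0.6002, -0.1527])]
pocket [([422.0, 139.0], 0.95, [0.4915, -0.1882])]
[186 116  64  26 341] ((217.74952697753906, 127.21575927734375), (64.2791748046875, 11.824941635131836), 17.650123596191406) [[0.5129, 0.1146], [0.5261, 0.1092], [0.5025, 0.0362], [0.4891, 0.041]]
65.475
```

View pics/w7.png

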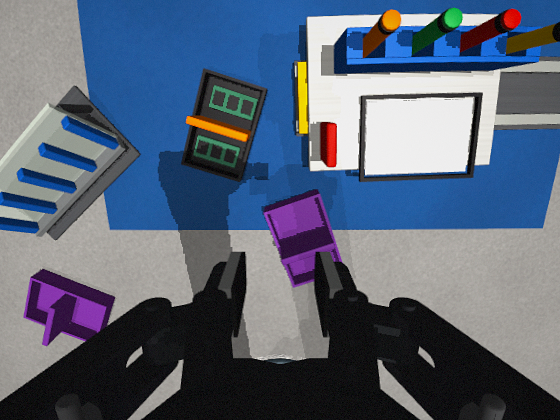

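Run:
```python
from d import *
P=pickle.load(open('P7.pkl','rb'))
L=np.array([atz('wrist',u,.048,P)[:2] for u in ((362,94),(481,93),(474,177),(360,181))]);print(L.round(4),L.mean(0))
b=np.array([.5077,.0753]);yaw=np.radians(72)
move_gripper(.07,effort=70);move_ptp([b[0],b[1],.15],down(yaw));movel([b[0],b[1],.057],down(yaw),speed=.1)
print(read_qpos().round(2),np.array(read_ft_force()).round(1))
move_gripper(0,effort=70);print(read_finger_gap(),read_grasp_force(),np.array(read_ft_force()).round(1))
movel([b[0],b[1],.08],down(yaw),speed=.05);pause(.2);print(np.array(read_ft_force()).round(1),np.array(read_ft_torque()).round(2))
movel([b[0],b[1],.22],down(yaw),speed=.12);print(read_finger_gap())
movel([.4942,-.1837,.22],QC,speed=.08);pause(.3)
print(np.array(read_eef_pos()).round(4),read_time_s(),np.array(read_ft_torque()).round(2))
im,P=wsnap('w8.png')
```

```text
[[ 0.5471 -0.1026]
 [ 0.551  -0.2563]
 [ 0.4421 -0.2645]
 [ 0.4362 -0.1072]] [ 0.49408885 -0.18265385]
[-0.76  0.47  0.63  2.08 -0.42  0.71 -0.18] [0.3 0.1 0.5]
0.009128153186552565 69.16547298431396 [-1.1  0.5  4. ]
[-0.6 -0.2 -3.9] [0.01 0.   0.04]
0.00915830829313361
[ 0.4942 -0.1836  0.22  ] 74.6833 [-0.01  0.01  0.01]
```

View pics/w8.png

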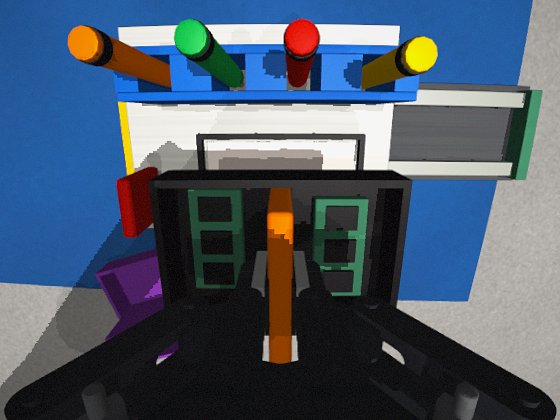

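Run:
```python
from d import *
e=np.array(read_eef_pos());X=np.array([np.cos(YAW),np.sin(YAW),0])
print(proj('wrist',e+X*.0385+[0,0,.013]).round(),proj('wrist',e+X*.0425+[0,0,-.027]).round())
p=np.array([.4942,-.1832,.12]);movel(p,QC,speed=.08)
for z in (.11,.105,.102,.100,.0985,.097,.0955):
    p[2]=z;movel(p,QC,speed=.04);f=np.array(read_ft_force());print(z,np.array(read_eef_pos()).round(4),f.round(1))
    if f[2]>4 or np.hypot(f[0],f[1])>10: break
move_gripper(.03);pause(.3);p=np.array(read_eef_pos());p[2]=.24;movel(p,QC,speed=.15)
move_ptp([.45,-.10,.33],down(0));pause(.3);im,P=wsnap('w9.png');snap('scene','s9.png');pickle.dump(P,open('P9.pkl','wb'))
print(read_time_s())
```

```text
[[284. 212.]] [[283. 179.]]
0.11 [ 0.4938 -0.183   0.1096] [ 0.   0.4 -3.3]
0.105 [ 0.4939 -0.1831  0.1047] [-0.6 -0.3 -4.2]
0.102 [ 0.494  -0.1831  0.1018] [ 0.6 -0.3 -3.6]
0.1 [ 0.4941 -0.1832  0.0999] [-0.1 -0.2 -2.5]
0.0985 [ 0.4941 -0.1832  0.0984] [ 0.2  0.5 -3.7]
0.097 [ 0.4945 -0.1834  0.0974] [-1.5  0.6 -0. ]
0.0955 [ 0.4945 -0.1835  0.0973] [-5.6  2.9 12.6]
80.9083
```

View pics/w9.png

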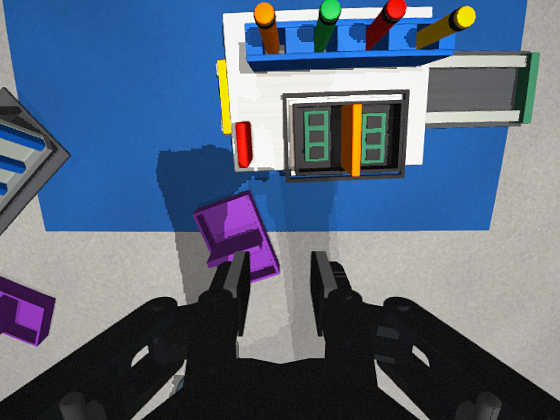

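Run:
```python
from d import *
t=np.array([.4899,-.059,.16]);move_gripper(.05,effort=50);move_ptp(t,QC);pause(.2);t[2]=.088;movel(t,QC,speed=.1)
move_gripper(0,effort=50);print(read_finger_gap(),read_grasp_force(),np.array(read_ft_force()).round(1))
s=0
while s<.165:
    s+=.04 if s<.11 else .003
    movel(t-CY*s,QC,speed=.05);f=np.array(read_ft_force());print(round(s,3),np.array(read_eef_pos()).round(4),f.round(1))
    if abs(f@CY)>20: break
print('travel',(t-np.array(read_eef_pos()))@CY)
movel(t-CY*(s-.004),QC,speed=.03)
move_gripper(.05);pause(.2);p=np.array(read_eef_pos());p[2]=.2;movel(p,QC,speed=.12);pause(.2)
p[2]=.3;movel(p,QC);move_ptp([.42,-.25,.33],down(0));pause(.5);im,P=wsnap('w10.png');snap('top','top10.png');print(read_time_s())
```

```text
0.011212004314497922 49.87582504749298 [-1.  -0.3  5.3]
0.04 [ 0.492  -0.0979  0.0887] [-2.4  3.1  6.6]
0.08 [ 0.4936 -0.1379  0.0887] [-1.5  1.5  6.8]
0.12 [ 0.4952 -0.178   0.0887] [-2.4  1.8  6.1]
0.123 [ 0.4953 -0.1808  0.0887] [-2.1  3.3  7.5]
0.126 [ 0.4954 -0.1837  0.0887] [-2.3  2.8  7.3]
0.129 [ 0.4956 -0.1867  0.0887] [-2.7  1.3  7.5]
0.132 [ 0.4957 -0.1897  0.0887] [-1.5  2.9  7. ]
0.135 [ 0.4958 -0.1927  0.0887] [-2.3  2.6  6.5]
0.138 [ 0.4959 -0.1957  0.0887] [-1.5  2.2  7.6]
0.141 [ 0.496  -0.1987  0.0887] [-1.8  3.6  7.3]
0.144 [ 0.4961 -0.1992  0.0887] [-5.1  7.8 11.3]
0.147 [ 0.496  -0.1992  0.0887] [-5.5 13.  16.4]
0.15 [ 0.496  -0.1992  0.0887] [-7.8 17.7 20.7]
0.153 [ 0.4961 -0.1993  0.0887] [-8.4 22.7 25. ]
travel 0.14042661748219362
93.175
```

View pics/w10.png

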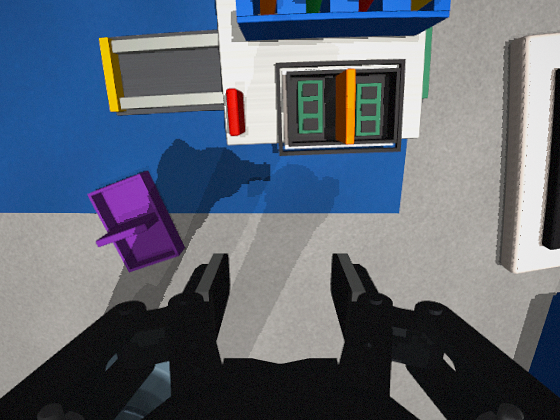

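```bash
python3 -c "
from h import *
print(sign_off(),read_time_s())"
```

```text
the job is handed in; nothing more can be done
the job is handed in; nothing more can be done
```

The job is handed in: all four drivers stand in the blue holder, the tray sits flat in the pocket with both modules, and the carrier is against the green stop after 140 mm of travel. `sign_off()` returned no verdict, so this rests on my last pictures and force readings.

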